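Stack and clamp a flow-cell

ROBOT

A 6-joint arm with a two-finger parallel gripper is mounted at the origin on a cart in front of the work surface, level with it; the furniture and walls round the work are solid. World frame = base frame: x ahead of the robot, y to its left, z up, the work surface at z = 0. Lengths are in m, angles in degrees, forces in N, time in s.
With the tool pointing down it reaches from about 0.4 to 0.825 m from the base axis. Payload 7 kg.
Tool frame: the origin (TCP) lies midway between the tips of the shut fingers; the grasp point (between the pads) lies 19 mm behind it; z points along the fingers, y is the line along which they close (so a half turn about z gives the same grasp; the last joint's range is limited). The gripper opens to 88 mm and grips with 3 to 60 N. Pads are 19 mm wide; open, the fingers measure 130 mm over their backs; the gripper's body (78 mm by 193 mm) begins 47 mm behind the grasp point.
Start: joints at [-56.488, 20.546, 0.682, 0, -70.136, -16.507], TCP at [0.197, -0.645, 0.227] pointing down, gripper open.
Joint ranges: [-176.03, 176.03], [-82.01, 121.73], [-58.28, 71.71], [-173.87, 95.51], [-174.79, -0.11], [-173.66, 173.66]. Speed limits (degrees/s): [136.94, 136.94, 172.46, 180, 180, 180].

INTERFACE

Orientations are given as a 3x3 rotation matrix whose columns are the frame's x, y, z axes.
In Python, from rig import robot gives the robot as it stands. Calls block until the motion is done:
- robot.goto(position, orientation): joint-space move of the TCP to a pose.
- robot.servo_line(position, ori=None, speed=0.15): straight line of the TCP; ori=None keeps the orientation; speed is the mean speed in m/s.
- robot.movej(angles): joint-space move.
- robot.move_gripper(opening): opening from 0.0 (shut) to 1.0 (fully open); the grip force is fixed at half the most; returns when the fingers have stopped.
- robot.dwell(seconds).
- robot.ik(position, orientation): joint angles nearest the present ones, or None.
- robot.grab_frame(name): name is "side" or "top"; returns (picture, depth): 420x560x3 uint8, red, green, blue; 420x560 float32, m along the optical axis (not along the pixel's ray), 0 where there is no reading.
- robot.camera_info(name): a dict with "vfov" (degrees; the focal length in pixels is half the picture's height over the tangent of half this angle, whatever the lens; pixels are square), "cx", "cy" (the principal point, pixels), "view" (4x4, takes a point from world to camera coordinates). Camera axes: x right, y down, z forward; pixel columns grow to the right and rows downward; lengths in m; the calibration is good to about 2 mm. A picture is of the moment at which its call begins. camera_info takes no time and is no camera call.
A pose or a line that the arm cannot do raises robot.Unreachable and nothing moves.
- robot.job_done(): hands the job in; it is judged then, once.
Readings, each from a call of its own:
- robot.read_t(): time.
- robot.read_qpos(): joint angles.
- robot.read_qvel(): joint speeds.
- robot.read_effort(): joint torques, N m.
- robot.read_position(): TCP position.
- robot.read_tcp_rot(): TCP orientation.
- robot.read_force(): force on the tool from outside, world axes, zero at the start.
- robot.read_ft_torque(): the same for the moment, N m.
- robot.read_grip_width(): opening from 0.0 (shut) to 1.0 (fully open).
- robot.read_finger_force(): force on a finger pad.
Only numpy, scipy, OpenCV 4.12 (cv2) and the standard library are available. Lean on these libraries where they do the work, as an engineer would, in place of code of your own. Each camera call takes 0.05 s, during which the arm holds its last target. There are 200 camera calls.

TASK

Build the flow-cell in the clamping jig: swing the red lever free, draw the jaw right back, then stack the plates that are there flat and squarely on the bed, one on another in the order yellow, blue, green, red and the grey cover plate last. After laying each plate, let go of it and press firmly down on its middle with the fingertips to make sure that it lies flat, before adding the next. Finally push the jaw fully home against the stack and swing the lever back to lock it; do not disturb the calculator, note pad and little dropper bottle.

Things in the scene. Friction and masses are not known exactly. Their poses are not given: they have to be found in the camera images.
- bed (a point): centre of the upper face of the fixed jig's bed, a bare metal pad 80 x 40 mm, 22 mm above the bench (the jig's grey base, 192 x 90 mm, is 12 mm high). x axis: along the jig, towards the upright fence; y to its left; z up. A plate that touches the fence has its centre right over this point, so lower it a few mm short of the fence.
- fence (a point): middle of the top edge of the fence's inner face: 42 mm from the bed's centre along x, 53 mm above the bed (five plates stand 50 mm high). The fence is aluminium, 74 mm wide, 14 mm thick; two side cheeks as high as it, 6 mm thick and 62 mm apart, reach 16 mm from it towards the jaw, one on either side of the plates' ends; a plate laid too far sideways would ride on them.
- jaw (a joint): travel of the steel sliding jaw, m: 0 is home (its face is then 86 mm from the fence, 2 mm more than a plate's length), up to 0.032 drawn back, away from the fence along -x of the bed. It slides stiffly (about 2 N) and stays where it is left; the locked lever blocks it within 2 mm of home. The jaw is a block 24 mm thick along x, 48 mm wide, as high as 48 mm above the bed.
- jaw_grip (a point): centre of the black grip on top of the jaw: 22 mm along the jig's x, 14 mm across (y), 26 mm high (top 13 mm above this point); moves with the jaw.
- lever (a joint): angle of the red cam lever, rad: 0 is locked (its knob points along -x of the bed, away from the fence, and the cam nose stands behind the jaw), 1.6 is fully free (knob swung clockwise seen from above, towards +y of the bed). It stays where it is left (about 1 N at the knob). It cannot be swung to locked unless the jaw is home.
- lever_pivot (a point): point on the lever's upright axis, at the height of the middle of its knob's post; 112 mm from the bed's centre along -x.
- lever_knob (a point): middle of the round upright red post at the lever's end, 14 mm in diameter; its top is 14 mm above this point, its lower 14 mm below this point meet the lever's arm; 50 mm from the pivot; swings with the lever.
- yellow_mid (a point): cell plate with a yellow frame and black middle, 84 x 52 x 10 mm, 60 g; its centre, half-way up. x along its 84 mm length, y across its 52 mm width, z up; both ways round and both faces are alike. Starts flat on the bench. Number 1 of the order yellow, blue, green, red. It may be absent (None).
- blue_mid (a point): cell plate with a blue frame and black middle, 84 x 52 x 10 mm, 60 g; its centre, half-way up. x along its 84 mm length, y across its 52 mm width, z up; both ways round and both faces are alike. Starts flat on the bench. Number 2 of the order yellow, blue, green, red. It may be absent (None).
- green_mid (a point): cell plate with a green frame and black middle, 84 x 52 x 10 mm, 60 g; its centre, half-way up. x along its 84 mm length, y across its 52 mm width, z up; both ways round and both faces are alike. Starts flat on the bench. Number 3 of the order yellow, blue, green, red. It may be absent (None).
- red_mid (a point): cell plate with a red frame and black middle, 84 x 52 x 10 mm, 60 g; its centre, half-way up. x along its 84 mm length, y across its 52 mm width, z up; both ways round and both faces are alike. Starts flat on the bench. Number 4 of the order yellow, blue, green, red. It may be absent (None).
- cover_mid (a point): cover plate, aluminium-grey frame with white middle, 84 x 52 x 10 mm, 90 g; its centre, half-way up. x along its 84 mm length, y across its 52 mm width, z up; both ways round and both faces are alike. Starts flat on the bench. Always present; goes on last.
- calculator: dark pocket calculator lying flat, 125 x 70 x 15 mm; a bystander to be left alone; origin under its centre.
- sticky_pad: yellow note pad, 76 x 76 x 13 mm; a bystander to be left alone; origin under its centre.
- dropper_a: small amber dropper bottle, 31 mm wide, 69 mm high; a bystander to be left alone; origin under its centre.
Mind the look-alikes: they are no part of the job. Of the things like the part that bears blue_mid, leave any that is brown or pink; of the rest the larger one is meant.

How it is judged:
By the outcome, as a careful person would: the job done as asked, in the order asked, and still so for the second after the job is handed in, with the robot touching nothing.
Of yellow, blue, green, red only 2 to 4 are there at a start; the rules pass over those that are not, and their reading is None.
At some moment in a run one of cover may be knocked a few centimetres aside while the robot is not near it.
Once in a run the grip may slacken for a moment while it holds something.
It also fails if it takes over 210 s, if anything falls off the work surface, if the arm or the gripper's body presses on something with over 40 N, if the wrist force passes 120 N, or if a joint passes its speed limit or range.

## Working session

There is one attempt and no reset: what is moved stays moved. The work goes in short steps, each a Python script; the robot and the scene stay as the last script left them, time stands still between calls to the robot, and variables do not carry over. Pictures are saved under pics/ and viewed, at most 14 in all, crops included, and the job is handed in when it is done.

```bash
ls; mkdir -p pics
python3 - <<'E'
from rig import robot
import cv2,numpy as np
for n in("top","side"):
    im,d=robot.grab_frame(n); np.savez(f"pics/{n}0.npz",im=im,d=d)
    cv2.imwrite(f"pics/{n}0.png",cv2.resize(im[:,:,::-1],None,fx=1.42,fy=1.42,interpolation=cv2.INTER_CUBIC))
    print(n,robot.camera_info(n))
print(robot.read_t(),robot.read_tcp_rot())
E
```

```text
pics
top {'vfov': 55.95018839897833, 'cx': 276.9398155285677, 'cy': 204.99466770951278, 'view': array([[-3.49250818e-04, -9.99995826e-01, -2.86798728e-03,
         9.72086946e-02],
       [-9.82605766e-01,  8.75769796e-04, -1.85701756e-01,
         5.52434913e-01],
       [ 1.85703493e-01,  2.75324434e-03, -9.82601971e-01,
         1.29081095e+00],
       [ 0.00000000e+00,  0.00000000e+00,  0.00000000e+00,
         1.00000000e+00]])}
side {'vfov': 53.38986865735549, 'cx': 271.15027886083453, 'cy': 215.92841798145602, 'view': array([[-0.81508143, -0.57931793,  0.00574427,  0.51666614],
       [-0.37004836,  0.51296585, -0.77455165,  0.23617819],
       [ 0.44576504, -0.63344832, -0.63248459,  1.051696  ],
       [ 0.        ,  0.        ,  0.        ,  1.        ]])}
0.1 [[-9.56311425e-01 -2.92349326e-01 -5.74149247e-04]
 [-2.92349850e-01  9.56310467e-01  1.36199701e-03]
 [ 1.50886028e-04  1.47034574e-03 -9.99998908e-01]]
```

View pics/top0.png

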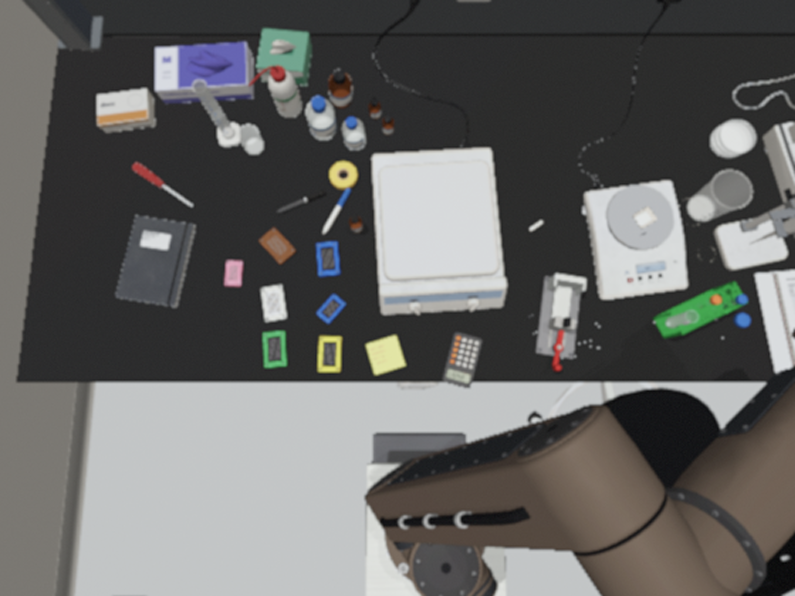

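View pics/side0.png

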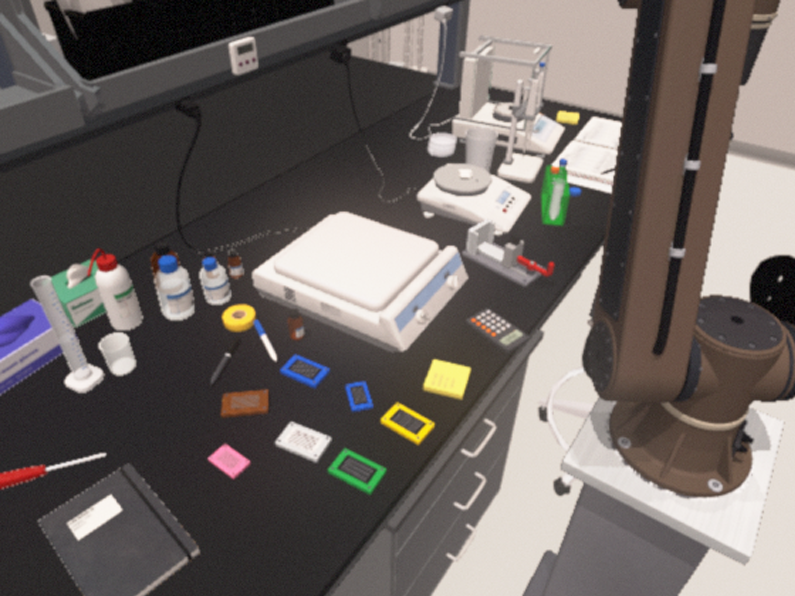

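Candidates (top pic, scaled pixels): blue: large (328,259), small blue (331,308, look-alike), brown (277,245), pink (233,273) → I choose the large blue at (328,259). Yellow plate at (329,354) (the pad at (385,355) is a bystander), green (274,349), white/grey cover (273,303), no red plate (the red lever is at (558,360)). The jig is at (561,315), with its fence farther away from the robot.

```bash
cat > h.py <<'E'
import numpy as np,cv2
from rig import robot
def K(n):
    c=robot.camera_info(n); return 210/np.tan(np.radians(c['vfov']/2)),c['cx'],c['cy'],c['view']
def cloud(n,d):
    f,cx,cy,V=K(n); v,u=np.mgrid[:420,:560]
    P=np.stack([(u-cx)/f*d,(v-cy)/f*d,d],-1)
    return (P-V[:3,3])@V[:3,:3]
def px2w(n,u,v,z):
    f,cx,cy,V=K(n); r=V[:3,:3].T@np.array([(u-cx)/f,(v-cy)/f,1]); o=-V[:3,:3].T@V[:3,3]
    return o+r*(z-o[2])/r[2]
def w2px(n,p):
    f,cx,cy,V=K(n); q=V[:3,:3]@p+V[:3,3]; return np.array([q[0]/q[2]*f+cx,q[1]/q[2]*f+cy])
def ortho(n,im,x0,x1,y0,y1,z,s=0.0005):
    """image rectified onto plane z: row 0 = x1, col 0 = y1"""
    X,Y=np.meshgrid(np.arange(x1,x0,-s),np.arange(y1,y0,-s),indexing='ij')
    f,cx,cy,V=K(n); q=np.stack([X,Y,0*X+z],-1)@V[:3,:3].T+V[:3,3]
    return cv2.remap(im,(q[...,0]/q[...,2]*f+cx).astype('f4'),(q[...,1]/q[...,2]*f+cy).astype('f4'),cv2.INTER_CUBIC)
def plate(n,im,col,guess,z=0.010,r=0.075):
    """centre x,y, long-axis angle (deg, world), size of the frame's colour blob near guess on plane z"""
    o=ortho(n,im,guess[0]-r,guess[0]+r,guess[1]-r,guess[1]+r,z)
    hsv=cv2.cvtColor(o,cv2.COLOR_RGB2HSV); h,s,v=[hsv[...,i].astype(int) for i in range(3)]
    m={'yellow':(abs(h-27)<8)&(s>110)&(v>90),'blue':(abs(h-110)<14)&(s>110)&(v>70),'green':(abs(h-65)<20)&(s>110)&(v>60),'cover':(s<60)&(v>110)}[col].astype('u1')
    k,l,st,ce=cv2.connectedComponentsWithStats(m); c=np.array(m.shape[::-1])/2
    big=[i for i in range(1,k) if st[i,4]>1500]
    i=min(big,key=lambda i:np.hypot(*(ce[i]-c)))
    (a,b),(w,hh),_=R=cv2.minAreaRect(np.argwhere(l==i)[:,::-1].astype('f4'))
    P=cv2.boxPoints(R); e=P[1]-P[0]; g=P[2]-P[1]; e=e if np.hypot(*e)>np.hypot(*g) else g
    return np.array([guess[0]+r-b*.0005,guess[1]+r-a*.0005]),np.degrees(np.arctan2(-e[0],-e[1]))%180,sorted([w*.5,hh*.5])
E
python3 - <<'E'
from h import *
T=np.load('pics/top0.npz')['im'];S=np.load('pics/side0.npz')['im'];dT=np.load('pics/top0.npz')['d']
for c,u,v in(('yellow',329,354),('blue',328,259),('green',274,349),('cover',273,303)):
    g=px2w('top',u/1.42,v/1.42,.01)[:2]
    for n,i in(('top',T),('side',S)):
        try: p=plate(n,i,c,g); print(c,n,np.round(g,3),np.round(p[0],4),round(p[1],1),np.round(p[2],1))
        except Exception as e: print(c,n,e)
for nm,u,v,z in(('knob',558,365,.06),('jig',561,315,.02),('calc',462,359,.015),('pad',385,355,.013),('drop',357,227,.05)): print(nm,px2w('top',u/1.42,v/1.42,z)[:2].round(3))
g=px2w('top',561/1.42,315/1.42,.02)[:2]
a=ortho('top',T,g[0]-.15,g[0]+.15,g[1]-.1,g[1]+.1,.012)
b=ortho('side',S,g[0]-.15,g[0]+.15,g[1]-.1,g[1]+.1,.012)
print(g)
cv2.imwrite('pics/jig.png',np.hstack([a,b])[:,:,::-1])
g=[.52,.13]
P=[ortho('top',T,.4,.7,.1,.3,.01)]
cv2.imwrite('pics/pl.png',P[0][:,:,::-1])
E
```

```text
yellow top [0.406 0.252] [0.4074 0.2525] 179.1 [60.3 91.5]
yellow side [0.406 0.252] [0.4067 0.2524] 178.9 [63.3 92.3]
blue top [0.642 0.26 ] [0.6441 0.2613] 6.0 [61.1 93.9]
blue side [0.642 0.26 ] [0.6436 0.2616] 5.8 [62.1 92.3]
green top [0.418 0.386] [0.4189 0.3853] 5.3 [59.  90.1]
green side [0.418 0.386] [0.4182 0.386 ] 5.0 [58.4 88.7]
cover top [0.531 0.393] [0.5323 0.3928] 10.1 [59.1 91.4]
cover side [0.531 0.393] [0.5318 0.3925] 10.3 [60.1 89. ]
knob [ 0.376 -0.285]
jig [ 0.499 -0.31 ]
calc [ 0.393 -0.068]
pad [0.403 0.117]
drop [0.713 0.186]
[ 0.49908895 -0.31026736]
```

View pics/jig.png

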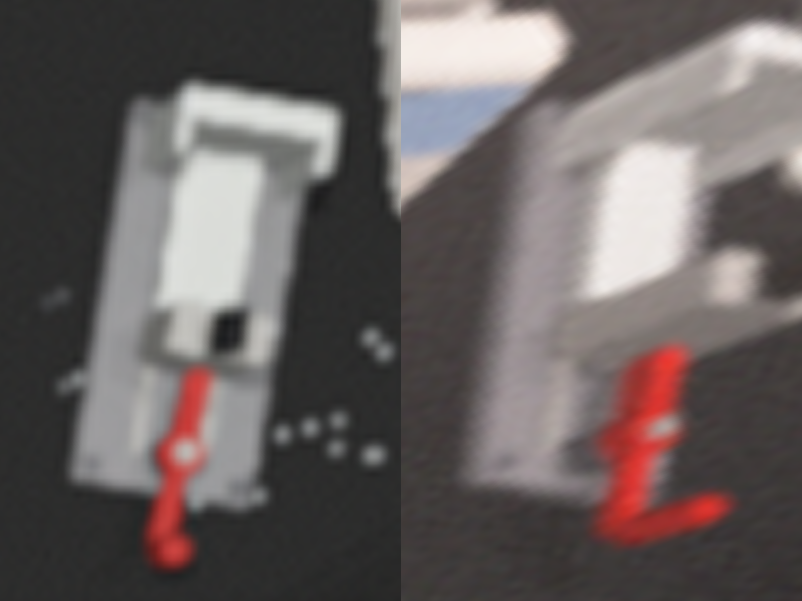

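View pics/pl.png

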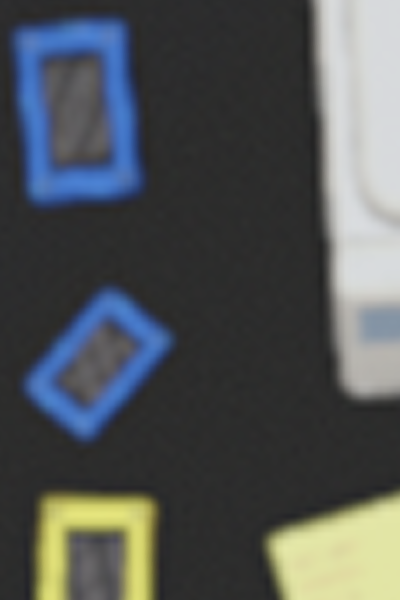

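Jig picture: the left half (top view) shows the fence U at (183,82)-(342,108), bed pad around (212,230), grip at (230,330), pivot (183,452), knob (170,548), jig turned about -9°. Blue choice confirmed: large blue at (78,112), the small blue at (100,365).

Run:
```python
from h import *
L=lambda n:(lambda z:(z['im'],z['d']))(np.load(f'pics/{n}0.npz'))
R=lambda P:cv2.minAreaRect((P[:,:2]*1000).astype('f4'))
for n in('top','side'):
    im,d=L(n); C=cloud(n,d); hsv=cv2.cvtColor(im,cv2.COLOR_RGB2HSV).astype(int)
    box=(C[...,0]>.33)&(C[...,0]<.64)&(C[...,1]<-.22)&(C[...,1]>-.40)&(d>0)
    red=((hsv[...,0]<6)|(hsv[...,0]>174))&(hsv[...,1]>140)&box
    P=C[red]; print(n,'red z pct',np.percentile(P[:,2],[5,25,50,75,95,99]).round(3))
    k=P[P[:,0]<.395]; print(' knob',len(k),k.mean(0).round(4),k[:,2].max().round(4), 'top',k[k[:,2]>k[:,2].max()-.006].mean(0).round(4))
    grey=box&(hsv[...,1]<60)
    for nm,a,b in(('fence',.069,.082),('bed',.018,.027),('base',.008,.016),('jaw',.064,.078)):
        m=grey&(C[...,2]>a)&(C[...,2]<b)&((C[...,0]>.55) if nm=='fence' else (C[...,0]<.54))
        if m.sum()>4: q=C[m]; print(' ',nm,m.sum(),q.mean(0).round(4),R(q))
    m=box&(C[...,2]>.084)&(C[...,0]>.45)&(C[...,0]<.53); q=C[m]; print(' grip',m.sum(),q.mean(0).round(4),C[box][:,2].max()) if m.sum() else 0
# hand-picked fence corners from ortho(z=.012) top
g=np.array([0.49908895,-0.31026736])
def back(c,r,z):
    p=np.array([g[0]+.15-.0005*r,g[1]+.1-.0005*c,.012]); return px2w('top',*w2px('top',p),z)[:2]
for nm,c,r,z in(('fL',182,83,.075),('fR',342,108,.075),('cR',333,178,.075),('inL',197,125,.075),('inR',320,143,.075),('grip',230,333,.096),('pivot',184,452,.06),('knob',170,547,.06),('bedTL',187,155,.022),('bedTR',266,155,.022),('bedBL',160,300,.022),('bedBR',240,308,.022),('base FL',132,98,.012),('base BL',72,480,.012),('base BR',258,508,.012)): print(nm,back(c,r,z).round(4))
```

```text
top red z pct [-0.001  0.034  0.037  0.042  0.065  0.068]
 knob 52 [ 0.379  -0.2858  0.0396] 0.0683 top [ 0.3742 -0.2819  0.0651]
  fence 107 [ 0.5785 -0.3162  0.0736] ((573.1871337890625, -317.8913879394531), (74.65239715576172, 29.248056411743164), 80.18650817871094)
  bed 130 [ 0.5129 -0.3064  0.0216] ((478.3180847167969, -301.5504150390625), (47.127506256103516, 127.0614013671875), 84.83470153808594)
  base 477 [ 0.4653 -0.2949  0.0113] ((469.26190185546875, -311.5966796875), (131.78094482421875, 139.50694274902344), 89.9190673828125)
  jaw 68 [ 0.4761 -0.2983  0.0691] ((476.0570983886719, -301.52435302734375), (47.58994674682617, 23.92670249938965), 80.69600677490234)
 grip 34 [ 0.4753 -0.3008  0.0914] 0.6683453734209015
side red z pct [0.03  0.035 0.04  0.045 0.067 0.069]
 knob 58 [ 0.3765 -0.2857  0.0479] 0.0691 top [ 0.3716 -0.2841  0.0674]
  fence 89 [ 0.5742 -0.3205  0.0752] ((571.9087524414062, -321.03692626953125), (78.31948852539062, 28.219749450683594), 81.1584701538086)
  bed 123 [ 0.4992 -0.302   0.0227] ((479.38616943359375, -290.0596008300781), (59.875118255615234, 142.83619689941406), 69.47444915771484)
  base 276 [ 0.4636 -0.2825  0.0129] ((469.869384765625, -312.7093200683594), (147.77792358398438, 139.5274658203125), 8.128143310546875)
  jaw 58 [ 0.4723 -0.2966  0.0711] ((473.095458984375, -302.93792724609375), (50.49483108520508, 24.729461669921875), 82.01773071289062)
 grip 36 [ 0.4733 -0.3033  0.0925] 0.10032622910779426
fL [ 0.5935 -0.283 ]
fR [ 0.5816 -0.3593]
cR [ 0.5482 -0.355 ]
inL [ 0.5735 -0.2901]
inR [ 0.5649 -0.3488]
grip [ 0.4715 -0.2994]
pivot [ 0.4189 -0.2883]
knob [ 0.373  -0.2815]
bedTL [ 0.5696 -0.3008]
bedTR [ 0.5696 -0.3401]
bedBL [ 0.4976 -0.2874]
bedBR [ 0.4937 -0.3272]
base FL [ 0.6001 -0.2763]
base BL [ 0.4091 -0.2463]
base BR [ 0.3951 -0.3393]
```

```bash
cat >> h.py <<'E'
import json,os
J=json.load(open('jig.json')) if os.path.exists('jig.json') else dict(x=.5314,y=-.3116,a=-9.2)
def jig(x,y,z):
    a=np.radians(J['a']); c,s=np.cos(a),np.sin(a)
    return np.array([J['x']+c*x-s*y,J['y']+s*x+c*y,z])
def down(t):
    """tool pointing down, closing line at world angle t (deg)"""
    t=np.radians(t); y=np.array([np.cos(t),np.sin(t),0]); z=np.array([0,0,-1.]); return np.stack([np.cross(y,z),y,z],1)
def best(p,t):
    q0=np.array(robot.read_qpos()); c=[]
    for k in(0,180):
        q=robot.ik(np.array(p),down(t+k))
        if q is not None: c.append((abs(np.array(q)-q0).max(),t+k))
    return down(min(c)[1])
def go(p,t,z=None):
    """joint move to p (at height z if given)"""
    p=np.array(p,float); p[2]=p[2] if z is None else z; robot.goto(p,best(p,t))
def line(p,t=None,speed=.15):
    robot.servo_line(np.array(p,float),None if t is None else best(p,t),speed)
def F(): return np.array(robot.read_force())
def stat(s=''): print(s,'t',round(robot.read_t(),1),'p',np.round(robot.read_position(),4),'F',F().round(1),'w',round(robot.read_grip_width()*88,1),'ff',np.round(robot.read_finger_force(),1))
E
python3 - <<'E'
from h import *
k=jig(-162,0,0)
k=jig(-.162,0,.048); print(k)
go(k,J['a']+90,.16); stat('above')
robot.move_gripper(.5)
line(k,speed=.1); stat('down')
robot.move_gripper(0.); stat('gripped')
E
```

```text
[ 0.37148393 -0.28569925  0.048     ]
above t 1.6 p [ 0.3718 -0.2862  0.1602] F [-0.5  0.1 -0.5] w 87.8 ff 0.0
down t 3.8 p [ 0.3719 -0.2858  0.0485] F [ 0.3  0.  -0.6] w 44.4 ff 0.0
gripped t 4.4 p [ 0.3715 -0.2857  0.0481] F [0.3 0.3 1. ] w 12.9 ff 30.0
```

Run:
```python
from h import *
yaw=J['a']+90
R0=robot.read_tcp_rot(); base=np.degrees(np.arctan2(R0[1][1],R0[0][1]))
for th in np.append(np.arange(15,91,15),92):
    a=np.radians(180-th)
    p=jig(-.112+.05*np.cos(a),.05*np.sin(a),.048)
    robot.servo_line(p,down(base-th),.08)
    print(th,np.round(robot.read_position(),4),F().round(1))
robot.move_gripper(.4); stat('open')
p=np.array(robot.read_position()); line(p+[0,0,.09],speed=.2)
im,d=robot.grab_frame('side'); g=jig(-.05,0,0)
cv2.imwrite('pics/lever.png',cv2.resize(im[140:220,310:420,::-1],None,fx=5,fy=5,interpolation=cv2.INTER_CUBIC))
```

```text
15 [ 0.3759 -0.2732  0.0481] [ 2.1  0.4 -0.6]
30 [ 0.3832 -0.2625  0.0482] [ 5.6 -1.3 -3.3]
45 [ 0.393  -0.2539  0.0482] [ 5.3 -4.7 -5.5]
60 [ 0.4045 -0.2482  0.0482] [ 4.9 -8.6 -6.6]
75 [ 0.4169 -0.2456  0.0482] [  5.1 -11.2  -7.1]Traceback (most recent call last):
  File "<stdin>", line 7, in <module>
rig.Unreachable: the arm cannot follow that straight line within its joint ranges
```

Run:
```python
from h import *
off=np.array([.001,-.002,0])
for th in (83,92,96):
    a=np.radians(180-th)
    robot.servo_line(jig(-.112+.05*np.cos(a),.05*np.sin(a),.048)+off,None,.05)
    print(th,np.round(robot.read_position(),4),F().round(1), robot.read_qpos()[5])
robot.move_gripper(.4); stat('open')
p=np.array(robot.read_position()); line(p+[0,0,.09],speed=.2)
line(jig(-.25,.0,.2),speed=.3)
for n in('side','top'):
    im,d=robot.grab_frame(n); np.savez(f'pics/{n}1.npz',im=im,d=d)
a=im[170:270,370:430]; im=np.load('pics/side1.npz')['im'][140:220,310:420]
cv2.imwrite('pics/lever.png',np.hstack([cv2.resize(a,(300,500),interpolation=cv2.INTER_CUBIC),cv2.resize(im,(500,500),interpolation=cv2.INTER_CUBIC)])[:,:,::-1])
```

```text
83 [ 0.4221 -0.2457  0.0479] [-3.3  1.   6.7] -166.84095715851342
92 [ 0.4294 -0.2466  0.0478] [-3.   1.7  6.3] -166.8493593752138
96 [ 0.431  -0.2469  0.0476] [-8.6  5.6 11.9] -166.8031428199173
open t 7.9 p [ 0.435  -0.2474  0.048 ] F [ 1.9  0.  -0. ] w 34.8 ff 0.0
```

View pics/lever.png

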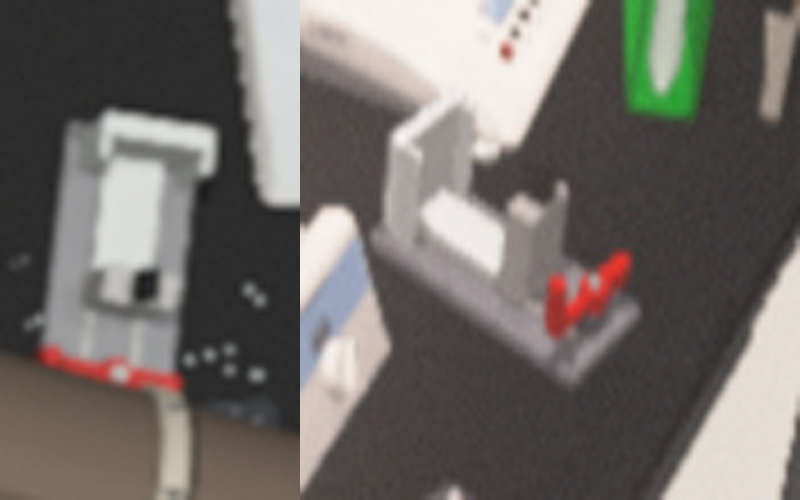

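Lever now points along +y of the jig, fully free. Next the jaw grip, which also gives me the jig's y and x.

Run:
```python
from h import *
p=jig(-.056,-.001,.077)
go(p,J['a']+90,.18); robot.move_gripper(.5); line(p,speed=.12); stat('down')
robot.move_gripper(0); stat('grip y')
ay=np.radians(J['a']+90); u=np.array([np.cos(ay),np.sin(ay),0])
for i in range(6):
    f=F()@u; print('lat',round(f,1),np.round((np.array(robot.read_position())-jig(-.056,0,0))@u*1000,2))
    if abs(f)<1.5: break
    line(np.array(robot.read_position())+u*np.sign(f)*.0007,speed=.02)
robot.move_gripper(.5); stat('open')
p=np.array(robot.read_position()); 
go(p,J['a'],.15)
line(jig(-.056,-.001,.077),speed=.12); stat('down')
robot.move_gripper(0); stat('grip x')
ux=np.array([u[1],-u[0],0])
print('fx',F()@ux,'dx',(np.array(robot.read_position())-jig(-.056,0,0))@ux*1000)
```

```text
down t 11.9 p [ 0.4765 -0.3038  0.0776] F [ 0.5 -0.1 -0.2] w 43.9 ff 0.0
grip y t 12.5 p [ 0.4759 -0.3051  0.0773] F [-1.1 -8.9 -1.2] w 13.9 ff 30.0
lat -9.0 -2.42
lat 3.3 -2.76
lat -4.1 -2.57
lat 0.9 -2.8
open t 14.0 p [ 0.4757 -0.3059  0.0774] F [-1.   1.1 -0.4] w 43.9 ff 0.0
down t 16.2 p [ 0.4764 -0.3038  0.0775] F [-0.1  0.5  0.3] w 43.9 ff 0.0
grip x t 16.7 p [ 0.4761 -0.3037  0.0775] F [-0.4  1.1  4.8] w 22.0 ff 30.0
fx -0.5809061306663661 dx 0.1883263039380294
```

Run:
```python
from h import *
json.dump(dict(x=.53095+.0001,y=-.31436,a=-9.2),open('jig.json','w'))
J.update(json.load(open('jig.json')))
for s in(.030,.0325,.034):
    line(jig(-.056-s,.0018,.077),speed=.06 if s<.031 else .02); stat(s)
    if np.hypot(*F()[:2])>20: break
robot.move_gripper(.6); stat('open')
line(np.array(robot.read_position())+[0,0,.1],speed=.25)
# yellow
im,d=robot.grab_frame('side'); pos,ang,sz=plate('side',im,'yellow',[.407,.2525]); print(pos,ang,sz)
go([*pos,.12],ang+90); robot.move_gripper(.85)
line([*pos,.006],speed=.12); stat('down')
robot.move_gripper(0); stat('grip')
line([*pos,.12],speed=.2); stat('lift')
```

```text
0.03 t 17.3 p [ 0.4456 -0.2987  0.0774] F [-0.7  2.2  8.1] w 21.8 ff 30.0
0.0325 t 17.6 p [ 0.4448 -0.2986  0.0775] F [4.6 1.5 4.1] w 21.8 ff 30.0
0.034 t 17.9 p [ 0.4447 -0.2986  0.0775] F [ 7.6 -0.3  0.5] w 21.8 ff 30.0
open t 18.6 p [ 0.4424 -0.2982  0.077 ] F [ 1.2  0.1 -0.2] w 53.1 ff 0.0
[0.40691244 0.25252785] 178.90878 [63.269474029541016, 92.29277801513672]
down t 22.9 p [0.4072 0.2529 0.0065] F [-0.2  0.1  0.3] w 74.7 ff 0.0
grip t 23.4 p [0.407  0.2526 0.0063] F [-1.  -0.8  4.1] w 51.3 ff 30.0
lift t 24.2 p [0.4063 0.252  0.119 ] F [ 0.5 -0.4 -1.1] w 51.2 ff 30.0
```

```bash
cat >> h.py <<'E'
def press(lv,y=0,x=-.003,fmax=20):
    zt=.022+.010*(lv+1)
    if robot.read_grip_width()>.02: robot.move_gripper(0)
    line(jig(x,y,zt+.015),speed=.15); line(jig(x,y,zt+.004),speed=.05)
    z=zt+.004
    for i in range(30):
        z-=.0007; line(jig(x,y,z),speed=.03)
        f=F()[2]
        if f>fmax: break
    robot.dwell(.4); stat(f'press lv{lv} cmd {z-zt:.4f}')
    line(jig(x,y,zt+.05),speed=.15)
def place(lv,x=-.004):
    """lower held plate onto level lv; returns nothing, prints contact"""
    z0=.022+.010*lv+.0063
    p=jig(x,0,z0); go(p,J['a']+90,.19); stat('hover')
    if robot.read_grip_width()*88<49: raise SystemExit('LOST PLATE')
    line(jig(x,0,z0+.012),speed=.15); stat('near')
    z=z0+.004; line(jig(x,0,z),speed=.05)
    for i in range(14):
        if F()[2]>4: break
        z-=.0006; line(jig(x,0,z),speed=.03)
    stat(f'contact dz {1000*(z-z0):.1f}')
    robot.move_gripper(.85); stat('released')
    line(jig(x,0,z0+.06),speed=.2)
def snap(n,tag,lv):
    im,d=robot.grab_frame(n); C=cloud(n,d)
    o=ortho(n,im,J['x']-.11,J['x']+.09,J['y']-.07,J['y']+.07,.032+.01*lv)
    cv2.imwrite(f'pics/{tag}.png',cv2.resize(o,None,fx=1.5,fy=1.5)[:,:,::-1]); return im
E
python3 - <<'E'
from h import *
place(0); press(0)
line(jig(-.18,.05,.25),speed=.3)
for n in('top','side'): im=snap(n,'y_'+n,0); print(plate(n,im,'yellow',jig(-.003,0,0)[:2],.032))
E
python3 -c "
import cv2,numpy as np;cv2.imwrite('pics/y.png',cv2.resize(np.hstack([cv2.imread('pics/y_top.png'),cv2.imread('pics/y_side.png')]),None,fx=.94,fy=.94))"
```

```text
hover t 26.3 p [ 0.5274 -0.3129  0.1899] F [-0.   0.5 -0.3] w 51.1 ff 30.0
near t 27.4 p [ 0.5278 -0.3139  0.0412] F [-0.1 -0.4 -0.4] w 51.4 ff 30.0
contact dz -0.8 t 29.7 p [ 0.5272 -0.3138  0.0283] F [-3.   2.5  8.7] w 51.7 ff 30.0
released t 30.4 p [ 0.5271 -0.3137  0.0274] F [0.2 0.8 0.1] w 74.7 ff 0.0
press lv0 cmd -0.0023 t 35.5 p [ 0.5282 -0.3139  0.0322] F [-5.3  5.4 22. ] w 0.1 ff 11.0
(array([ 0.54143997, -0.31198494]), np.float32(170.13419), [51.57369613647461, 54.01530456542969])
(array([ 0.52609398, -0.31252483]), np.float32(170.44571), [69.03878021240234, 92.68634796142578])
```

View pics/y.png

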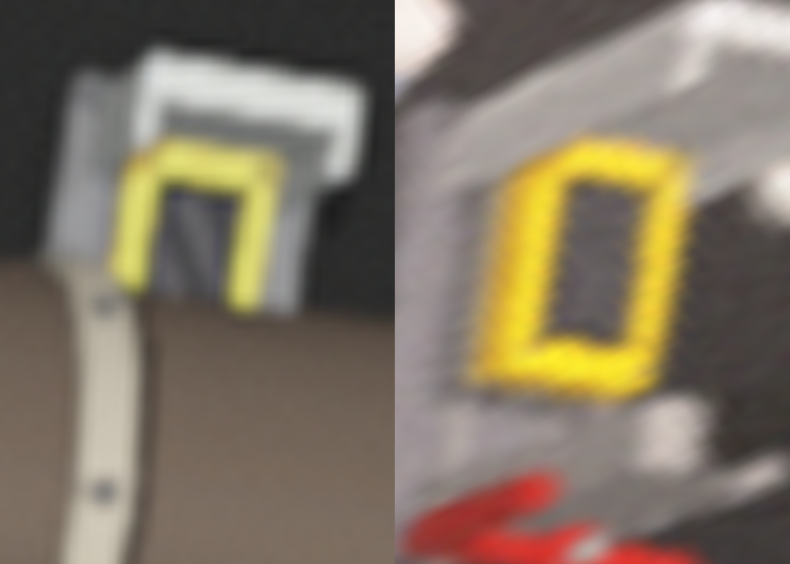

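Yellow lies flat on the bed (side half, frame centred at about (590,265), short of the fence and between the cheeks). Next is blue.

```bash
cat >> h.py <<'E'
def pick(col,guess):
    im,d=robot.grab_frame('side'); pos,ang,sz=plate('side',im,col,guess); print(col,pos.round(4),ang,np.round(sz,1))
    if np.hypot(*(pos-guess))>.02 or not(54<sz[0]<72 and 84<sz[1]<100): raise SystemExit('CHECK PLATE')
    go([*pos,.13],ang+90); robot.move_gripper(.85)
    line([*pos,.006],speed=.12); robot.move_gripper(0); stat('grip')
    line([*pos,.13],speed=.2); stat('lift')
def cycle(col,guess,lv):
    pick(col,guess); place(lv); press(lv)
    line(jig(-.18,.05,.25),speed=.3)
    im=snap('side',f'{col}_side',lv)
    try: print(plate('side',im,col,jig(-.004,0,0)[:2],.032+.01*lv),jig(-.004,0,0))
    except Exception as e: print(e)
E
python3 - <<'E'
from h import *
cycle('blue',[.6438,.2615],1)
E
```

```text
blue [0.6436 0.2617] 6.100067 [62.4 92.5]
grip t 42.2 p [0.6437 0.2617 0.0064] F [-1.2 -0.6  3.4] w 51.5 ff 30.0
lift t 43.0 p [0.6427 0.2614 0.1286] F [-0.6 -1.  -1.4] w 51.1 ff 30.0
hover t 45.1 p [ 0.5276 -0.313   0.1898] F [ 0.2 -0.3 -1.4] w 51.2 ff 30.0
near t 46.2 p [ 0.5278 -0.3139  0.0512] F [-0.2 -0.   0.3] w 51.2 ff 30.0
contact dz -0.8 t 48.5 p [ 0.5272 -0.3138  0.0383] F [-2.   0.8  8.2] w 51.0 ff 30.0
released t 49.1 p [ 0.5271 -0.3137  0.0374] F [ 0.1 -0.  -0.2] w 75.1 ff 0.0
press lv1 cmd -0.0023 t 54.3 p [ 0.5282 -0.3139  0.0422] F [-7.2  6.1 21.7] w 0.6 ff 10.8
(array([ 0.52737247, -0.31368122]), np.float32(170.27242), [60.65800476074219, 86.66435241699219]) [ 0.52710145 -0.31372048  0.        ]
```

View pics/blue_side.png

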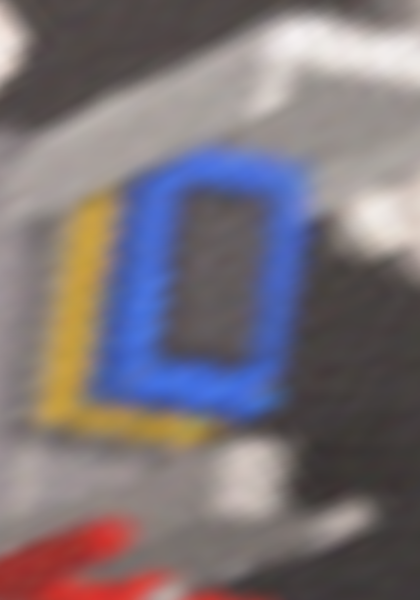

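Blue (210,280) lies squarely over yellow. Next is green.

Run:
```python
from h import *
cycle('green',[.4185,.3857],2)
im,d=robot.grab_frame('side')
print('cover now',plate('side',im,'cover',[.532,.3927],r=.12))
```

```text
green [0.4078 0.3851] 12.938065 [59.6 86.1]
grip t 61.1 p [0.4079 0.3852 0.0063] F [-0.5 -1.2  5. ] w 51.4 ff 30.0
lift t 61.9 p [0.4072 0.3845 0.1289] F [-0.8 -0.8 -0.9] w 51.6 ff 30.0
hover t 64.4 p [ 0.5275 -0.313   0.19  ] F [-0.5  0.2 -1.8] w 51.0 ff 30.0
near t 65.4 p [ 0.5278 -0.3139  0.0612] F [ 0.3  0.2 -0.3] w 51.4 ff 30.0
contact dz -0.8 t 67.7 p [ 0.5272 -0.3138  0.0483] F [-2.7  1.9  7.3] w 51.3 ff 30.0
released t 68.4 p [ 0.5271 -0.3137  0.0474] F [ 0.   0.8 -0.2] w 74.6 ff 0.0
press lv2 cmd -0.0023 t 73.5 p [ 0.5282 -0.314   0.0522] F [-7.   5.3 21. ] w 0.2 ff 10.6
(array([ 0.52658607, -0.30959355]), np.float32(172.87498), [64.62210083007812, 86.88632202148438]) [ 0.52710145 -0.31372048  0.        ]
cover now (array([0.49305728, 0.40457408]), np.float32(9.727585), [59.17957305908203, 88.77639770507812])
```

View pics/green_side.png

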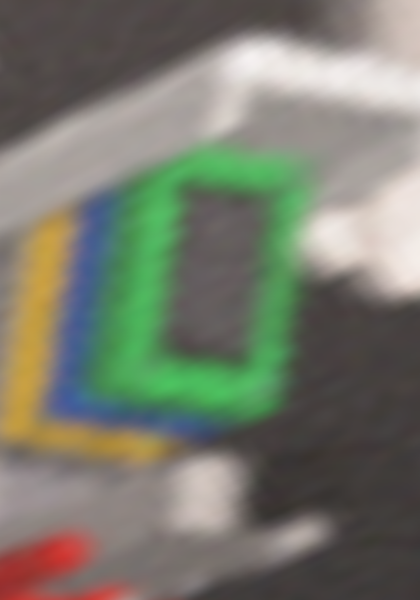

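Green lies in register with blue (black middles at the same pixel, (217,275)). The cover has been knocked aside to (0.493, 0.405), so I take it from there.

Run:
```python
from h import *
cycle('cover',[.4930,.4046],3)
```

```text
cover [0.4931 0.4047] 9.462326 [59.4 88.7]
grip t 80.4 p [0.4932 0.4047 0.0064] F [-1.7  0.1  3.1] w 51.1 ff 30.0
lift t 81.2 p [0.4924 0.4041 0.1287] F [-0.5  0.2 -0.4] w 51.0 ff 30.0
hover t 83.8 p [ 0.5276 -0.313   0.1899] F [-0.4 -0.1 -1.8] w 51.4 ff 30.0
near t 84.7 p [ 0.5278 -0.3139  0.0712] F [ 0.4  0.4 -0.2] w 51.1 ff 30.0
contact dz -0.8 t 87.0 p [ 0.5272 -0.3138  0.0583] F [-2.2  1.5  7.7] w 51.3 ff 30.0
released t 87.7 p [ 0.5271 -0.3137  0.0574] F [ 0.9  0.7 -0.3] w 74.6 ff 0.0
press lv3 cmd -0.0023 t 92.8 p [ 0.5282 -0.314   0.0622] F [-6.1  5.8 20.8] w 0.4 ff 10.4
(array([ 0.53510147, -0.31372046]), np.float32(90.0), [133.99996948242188, 149.99996948242188]) [ 0.52710145 -0.31372048  0.        ]
```

View pics/cover_side.png

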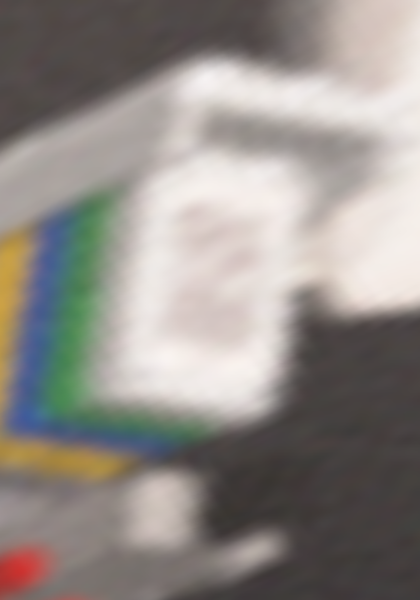

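The stack of four is complete and square, cover on top (200,285). Now the jaw goes home.

Run:
```python
from h import *
p=jig(-.0877,0,.077)
go(p,J['a'],.18); robot.move_gripper(.5); line(p,speed=.12); stat('down')
robot.move_gripper(0); stat('grip')
ux=jig(1,0,0)-jig(0,0,0)
for s in(-.062,-.058,-.0565,-.0555,-.0545,-.0535,-.0525):
    line(jig(s,0,.077),speed=.06 if s<-.06 else .02); robot.dwell(.15); f=F()@ux; stat(f'{s} fx {f:.1f} travel {((np.array(robot.read_position())-jig(-.056,0,0))@ux)*1000:.1f}')
    if f<-22: break
robot.move_gripper(.5); stat('open')
line(np.array(robot.read_position())+[0,0,.1],speed=.25)
line(jig(-.112,.05,.2),speed=.3)
```

```text
down t 97.5 p [ 0.445  -0.3005  0.0776] F [-0.2  0.3  0.7] w 44.1 ff 0.0
grip t 98.0 p [ 0.4447 -0.3004  0.0774] F [-1.2  0.9  2.9] w 22.2 ff 30.0
-0.062 fx 2.5 travel -4.9 t 98.7 p [ 0.4709 -0.3047  0.0773] F [ 2.3 -1.3  5.7] w 21.8 ff 30.0
-0.058 fx 0.4 travel -1.7 t 99.2 p [ 0.4741 -0.3053  0.0773] F [0.5 0.6 5.7] w 21.8 ff 30.0
-0.0565 fx -0.1 travel -0.6 t 99.6 p [ 0.4752 -0.3054  0.0773] F [0.  0.8 7.2] w 21.7 ff 30.0
-0.0555 fx -1.7 travel 0.1 t 100.0 p [ 0.4759 -0.3056  0.0773] F [-1.7  0.2  7.5] w 21.8 ff 30.0
-0.0545 fx -5.0 travel 0.6 t 100.4 p [ 0.4763 -0.3056  0.0773] F [-4.8  1.7  9.1] w 21.9 ff 30.0
-0.0535 fx -6.6 travel 0.7 t 100.8 p [ 0.4764 -0.3056  0.0773] F [-6.4  1.9 11.8] w 22.0 ff 30.0
-0.0525 fx -9.8 travel 0.7 t 101.2 p [ 0.4765 -0.3057  0.0773] F [-9.4  3.  14.8] w 21.6 ff 30.0
open t 101.8 p [ 0.4793 -0.3059  0.0769] F [ 0.5  1.  -0.8] w 43.8 ff 0.0
```

Run:
```python
from h import *
K_=lambda th:jig(-.112+.05*np.cos(np.radians(180-th)),.05*np.sin(np.radians(180-th)),.048)
for k in(0,180):
    print(k,[round(q[5]) if (q:=robot.ik(K_(th),down(J['a']+k+92-th))) is not None else None for th in(92,0)])
k=min((0,180),key=lambda k:max(abs(q[5]) if (q:=robot.ik(K_(th),down(J['a']+k+92-th))) is not None else 999 for th in(92,0)))
b=J['a']+k
p=K_(91); robot.goto(np.array([*p[:2],.16]),down(b)); robot.move_gripper(.45)
robot.servo_line(p,None,.12); stat('down'); robot.move_gripper(0); stat('grip')
for th in(75,60,45,30,15,5,0,-3,-6):
    robot.servo_line(K_(th),down(b+92-max(th,0)),.06); print(th,np.round(robot.read_position(),4),F().round(1))
    if th<=0 and np.hypot(*F()[:2])>15: break
robot.move_gripper(.4); stat('open')
robot.servo_line(np.array(robot.read_position())+[0,0,.12],None,.25)
robot.servo_line(jig(-.15,.12,.3),None,.3)
A=[]
for n,s in(('top',np.s_[150:290,360:440]),('side',np.s_[130:230,300:430])):
    im,d=robot.grab_frame(n); np.savez(f'pics/{n}9.npz',im=im,d=d); o=im[s]; A.append(cv2.resize(o,(int(o.shape[1]*500/o.shape[0]*.7),500),interpolation=cv2.INTER_CUBIC))
cv2.imwrite('pics/end.png',np.hstack(A)[:,:,::-1])
```

```text
0 [None, -83]
180 [-2, 97]
down t 104.5 p [ 0.4299 -0.2474  0.0486] F [-0.7 -0.2  0.1] w 39.6 ff 0.0
grip t 105.1 p [ 0.4297 -0.2472  0.0483] F [-0.5  0.9  1.7] w 13.2 ff 30.0
75 [ 0.4153 -0.2467  0.0481] [-1.2  0.1  4.6]
60 [ 0.4028 -0.2498  0.0481] [-1.  -0.   3.6]
45 [ 0.3915 -0.256   0.0481] [-0.6 -1.8  4.7]
30 [ 0.3822 -0.265   0.0481] [-0.7 -2.8  4.6]
15 [ 0.3755 -0.276   0.0481] [ 0.6 -2.2  3.7]
5 [ 0.3727 -0.2842  0.0481] [ 1.  -2.2  3.4]
0 [ 0.3718 -0.2882  0.0481] [ 3.  -0.6  2.5]
-3 [ 0.3716 -0.2891  0.0479] [ 4.8 16.9  9. ]
open t 108.6 p [ 0.3705 -0.2911  0.0479] F [-0.7 -0.9  0.6] w 35.2 ff 0.0
```

View pics/end.png

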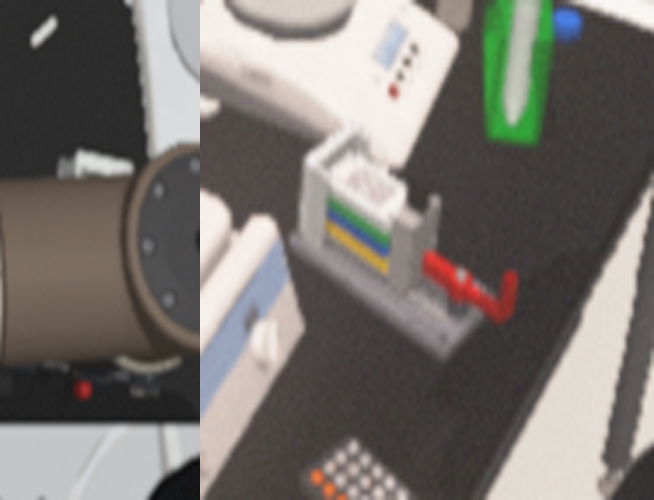

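The stack is tight between fence and jaw (360,230), and the lever is locked along -x with the knob at (508,290), stopped hard. I'm handing in.

Run:
```python
from h import *
print(robot.job_done(),robot.read_t())
```

```text
the job is handed in; nothing more can be done
the job is handed in; nothing more can be done
```

I stacked yellow, blue, green and the cover on the bed (there was no red plate), pressing each one down after laying it; then I pushed the jaw home, locked the lever and handed the job in at about 110 s, with no verdict shown and no final check that the calculator, note pad and bottle had stayed put.

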